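# Hang the spool holder and ear defenders on the swing-out rail

## Robot

A 6-joint arm with a two-finger parallel gripper is mounted at the origin on the work surface. World frame = base frame: x ahead of the robot, y to its left, z up, the work surface at z = 0. Lengths are in m, angles in rad, forces in N, time in s.
With the tool pointing down it reaches from about 0.225 to 0.725 m from the base axis. Payload 3.1 kg.
Tool frame: the origin (TCP) lies on the centre line of the jaws, within the pads' length; the fingertips stand 25 mm ahead of it and the grasp point (between the pads) lies 6 mm ahead of it; z points along the fingers, y is the direction in which the jaws open and shut (so a half turn about z gives the same grasp; the last joint's range is limited). The gripper opens to 85 mm and grips with 20 to 120 N. Pads are 22 mm wide; open, the fingers measure 114 mm over their backs; the gripper's body (76 mm by 85 mm) begins 54 mm behind the grasp point. The pads swing forward as they close: fully open they stand 13 mm farther back than shut.
Start: joints at [-1.323, 0.048, 0.099, 1.622, 0, 1.443], TCP at [0.193, -0.488, 0.218] pointing down, gripper open.
Joint ranges: [-2.91, 2.91], [-0.99, 1.94], [-1.21, 1.42], [-2.12, 2.29], [-1.49, 1.47], [-3.14, 3.14]. Speed limits (rad/s): [2.79, 2.79, 3.14, 3.14, 3.14, 3.14].

## Interface

Orientations are given as a rotation vector (axis times angle).
In Python, from cell import env gives the robot as it stands. The module is installed in compiled form; this text tells all that it offers. Calls block until the motion is done:
- env.move_pose(position, orientation): joint-space move of the TCP to a pose.
- env.move_linear(position, speed=0.15, ori=None, stop_force=None): straight line of the TCP; ori=None keeps the orientation; speed is the mean speed in m/s. With stop_force (N) it stops when the force on the tool has changed by that much, and returns True; else False.
- env.move_joints(angles): joint-space move.
- env.gripper_to(opening, grip_force=None): finger opening in m; grip_force is the grip in N (None keeps the last); returns when the fingers have stopped.
- env.sleep(seconds).
- env.solve_ik(position, orientation): joint angles nearest the present ones, or None.
- env.grab_frame(name): name is "scene" or "top" or "wrist"; returns a dict with "pixels" (480x640x3 uint8, red, green, blue), "fx", "fy", "cx", "cy" (pixels), "dist" ([k1, k2, p1, p2, k3] as OpenCV has them; the pictures are not rectified), "R" (3x3) and "t" (3): a world point X has camera coordinates R X + t. Camera axes: x right, y down, z forward; pixel columns grow to the right and rows downward; lengths in m; the calibration is good to about 2 mm. A picture is of the moment at which its call begins. There is no depth.
A pose or a line that the arm cannot do raises env.IKError and nothing moves.
- env.hand_in(): hands the job in, once; it reports no verdict.
Trained networks look in a picture, given as the dict that the camera call returned (one of the last four; its "shot" number tells which), for a name from the list of things; names that differ only in an ending like _2 or _b are one class to them, and where a whole thing is asked for, a point or a joint stands for the part that bears it (a point fixed in the world has none). Each returns a list of dicts, best first, with "p" (0 to 1); they miss things now and then, are a little off and sometimes report something else, mostly with a low value. They report only what shows in the picture. A call takes as long as a camera call. They do not tell look-alikes from the thing itself.
- env.boxes_of(picture, query): "pixel" ([column, row] in pixels, amid what is visible of it).
- env.cut_out(picture, query): "pixels" (480x640 bool, what is visible of it) and "pixel" ([column, row] in pixels, amid what is visible of it).
- env.place_of(picture, query): "pixel" ([column, row] in pixels: a listed point, or the origin of a listed thing).
Readings, each from a call of its own:
- env.read_time_s(): time.
- env.read_qpos(): joint angles.
- env.read_joint_velocities(): joint speeds.
- env.read_tau(): joint torques, N m.
- env.read_tcp_pos(): TCP position.
- env.read_tcp_rot(): TCP orientation.
- env.read_wrist_force(): force on the tool from outside, world axes, zero at the start.
- env.read_moment(): the same for the moment, N m.
- env.read_gripper_width(): finger opening in m.
Only numpy, scipy, OpenCV 4.12 (cv2) and the standard library are available. Lean on these libraries where they do the work, as an engineer would, in place of code of your own. Each camera call takes 0.05 s, during which the arm holds its last target. There are 200 camera calls.

## Task

Swing the pegboard's hinged rail out until it stands square to the board. Then thread the black spool holder over the rail's free end so that it hangs by its top bar on the inner part, between the board and the red band, and after that hang the red ear defenders by their headband astride the rail on the outer part, between the red band and the ball tip. Keep both upright, leave the rail out, and leave the bottle, the palette and the caliper where they are.

Things in the scene. Friction and masses are not known exactly. Their poses are not given: they have to be found in the camera images.
- rack: White upright pegboard 340 mm wide, 12 mm thick, top at 225 mm, on two steel feet; fixed to the bench. Origin on the bench below the board's front face, at the hinge's place along the board; the board runs along its x axis, from x = -280 to +60 mm, and its front faces -y. The rail's hinge axis is vertical, 45 mm in front of the board.
- rail (a joint): Angle of the hinged rail (rad): 0 = folded parallel to the board (pointing along the rack's -x), 1.57 = square to the board (pointing along the rack's -y), stop at 1.65. Stiff hinge (about 0.25 N m): stays where it is left. The rail is a level aluminium bar of 14 mm diameter, its axis 165 mm above the bench. A red band lies 140 to 150 mm from the hinge axis.
- rail_hinge (a point): On the hinge axis, at the height of the rail's axis. Its -x axis points along the rail to the tip.
- rail_tip (a point): Centre of the black ball (22 mm diameter) at the rail's free end, 255 mm from the hinge; axes as rail_hinge.
- inner_place (a point): On the rail's axis, 95 mm from the hinge: middle of the inner part, for the spool holder; axes as rail_hinge.
- outer_place (a point): On the rail's axis, 200 mm from the hinge: middle of the outer part, for the ear defenders; axes as rail_hinge.
- spool_holder: Black nylon frame with a copper wire spool low in it; foot 90 (x) by 60 mm (y), 130 mm high, 0.25 kg. Origin at the centre of its underside, z up. The top bar runs along x: 90 mm long, 30 mm deep (y), from 114 to 130 mm height; grip it across its y depth. The window for the rail goes through along y: 70 mm wide (x), from 73 mm (top of the spool) to 114 mm height.
- holder_eye (a point): Middle of the underside of the holder's top bar, 114 mm above its origin.
- ear_defenders: Red ear defenders standing on their cups, black headband arching above along x; 146 (x) by 60 (y) by 135 mm high, 0.24 kg. Origin midway between the cups at bench height, z up. The cups are 75 mm high with a 66 mm clear gap between their cushions, open below. The padded crown is 62 mm long (x), 30 mm deep (y), from 117 to 135 mm height; grip it across its y depth.
- ears_crown (a point): Middle of the underside of the headband's padded crown, 117 mm above the origin.
- bottle: Clear bottle with blue cap, 60 mm diameter, 150 mm high, standing; origin at the centre of its underside. Not to be moved.
- palette: White ceramic palette, 100 by 80 mm, 20 mm high; origin at the centre of its underside. Not to be moved.
- caliper: Blue plastic caliper lying flat, 150 mm long (x), up to 50 mm wide, 12 mm high; origin under the middle of its beam. Not to be moved.
Mind the look-alikes: they are no part of the job. What is shaped like the spool_holder but purple is not meant. Of the things shaped like the ear_defenders, the red one is meant.

How it is judged:
By the outcome, as a careful person would: the job done as asked, in the order asked, and still so for the second after the job is handed in, with the robot touching nothing.
It also fails if it takes over 72 s, if anything falls off the work surface, if the arm or the gripper's body presses on something with over 40 N, if the wrist force passes 120 N, or if a joint passes its speed limit or range.

## Working session

There is one attempt and no reset: what is moved stays moved. The work goes in short steps, each a Python script; the robot and the scene stay as the last script left them, time stands still between calls to the robot, and variables do not carry over. Pictures are saved under pics/ and viewed, on a budget of 10 in all, crops included, one or two more only if the job needs it, and the job is handed in when it is done.

```bash
mkdir -p pics
cat > h.py <<'E'
import numpy as np, cv2
from cell import env
from scipy.spatial.transform import Rotation as Rot
def save(f,n): cv2.imwrite('pics/'+n,cv2.cvtColor(f['pixels'],cv2.COLOR_RGB2BGR))
def K(f): return np.array([[f['fx'],0,f['cx']],[0,f['fy'],f['cy']],[0,0,1.]])
def ray(f,px):
    u=cv2.undistortPoints(np.array([[px]],float),K(f),np.array(f['dist'],float))[0,0]
    R=np.array(f['R']);t=np.array(f['t']);return -R.T@t, R.T@np.array([u[0],u[1],1.])
def atz(f,px,z):
    c,d=ray(f,px);return c+d*(z-c[2])/d[2]
def proj(f,X):
    return cv2.projectPoints(np.atleast_2d(np.array(X,float)),cv2.Rodrigues(np.array(f['R'],float))[0],np.array(f['t'],float),K(f),np.array(f['dist'],float))[0][:,0]
def down(yaw): # tool z down, tool y at world angle yaw
    y=np.array([np.cos(yaw),np.sin(yaw),0]);z=np.array([0,0,-1.]);x=np.cross(y,z)
    return Rot.from_matrix(np.c_[x,y,z]).as_rotvec()
E
python3 - <<'E'
from h import *
fs={n:env.grab_frame(n) for n in('scene','top')}
for n,f in fs.items():
    save(f,n+'0.png')
    print(n,'cam',(-np.array(f['R']).T@np.array(f['t'])).round(3))
    for q,z in [('rack',0),('rail_hinge',.165),('rail_tip',.165),('inner_place',.165),('outer_place',.165),('spool_holder',0),('holder_eye',.114),('ear_defenders',0),('ears_crown',.117),('bottle',0),('palette',0),('caliper',0)]:
        for d in env.place_of(f,q):
            if d['p']>.2: print(q,round(d['p'],2),np.round(d['pixel']),atz(f,d['pixel'],z).round(3)[:2])
E
```

```text
scene cam [ 1.161 -0.901  1.118]
rack 0.77 [446. 205.] [0.604 0.39 ]
rail_hinge 0.78 [442. 162.] [0.592 0.357]
rail_tip 0.96 [352. 144.] [0.348 0.29 ]
rail_tip 0.46 [376. 146.] [0.408 0.319]
rail_tip 0.43 [294. 253.] [ 0.49  -0.144]
inner_place 0.66 [403. 159.] [0.501 0.309]
outer_place 0.63 [374. 146.] [0.405 0.313]
spool_holder 0.93 [286. 370.] [ 0.593 -0.313]
spool_holder 0.88 [336. 407.] [ 0.736 -0.326]
spool_holder 0.55 [208. 385.] [ 0.482 -0.444]
holder_eye 0.94 [280. 340.] [ 0.592 -0.322]
holder_eye 0.85 [336. 372.] [ 0.732 -0.319]
holder_eye 0.64 [203. 354.] [ 0.491 -0.442]
ear_defenders 0.67 [189. 285.] [ 0.235 -0.257]
ear_defenders 0.59 [294. 282.] [ 0.442 -0.095]
ears_crown 0.77 [182. 250.] [ 0.235 -0.254]
ears_crown 0.67 [294. 251.] [ 0.452 -0.1  ]
bottle 0.58 [224. 328.] [ 0.401 -0.305]
palette 0.84 [354. 313.] [ 0.619 -0.092]
caliper 0.87 [349. 240.] [0.464 0.11 ]
top cam [ 0.406 -0.023  1.18 ]
rack 0.58 [147. 193.] [0.598 0.385]
rail_hinge 0.22 [360. 264.] [ 0.437 -0.09 ]
rail_tip 0.84 [166. 307.] [0.349 0.284]
inner_place 0.63 [469. 196.] [ 0.573 -0.304]
outer_place 0.73 [471. 194.] [ 0.575 -0.308]
outer_place 0.62 [160. 279.] [0.404 0.299]
spool_holder 0.84 [455. 141.] [ 0.727 -0.318]
spool_holder 0.78 [511. 242.] [ 0.495 -0.444]
spool_holder 0.76 [455. 202.] [ 0.585 -0.318]
holder_eye 0.81 [530. 241.] [ 0.489 -0.443]
holder_eye 0.8 [470. 123.] [ 0.733 -0.323]
holder_eye 0.75 [470. 193.] [ 0.586 -0.321]
ear_defenders 0.87 [431. 357.] [ 0.236 -0.262]
ear_defenders 0.71 [362. 264.] [ 0.442 -0.105]
ears_crown 0.85 [367. 264.] [ 0.437 -0.109]
ears_crown 0.78 [439. 362.] [ 0.242 -0.254]
bottle 0.76 [449. 278.] [ 0.413 -0.303]
bottle 0.64 [471. 193.] [ 0.606 -0.354]
palette 0.85 [361. 186.] [ 0.619 -0.102]
caliper 0.67 [275. 253.] [0.464 0.09 ]
```

View pics/scene0.png

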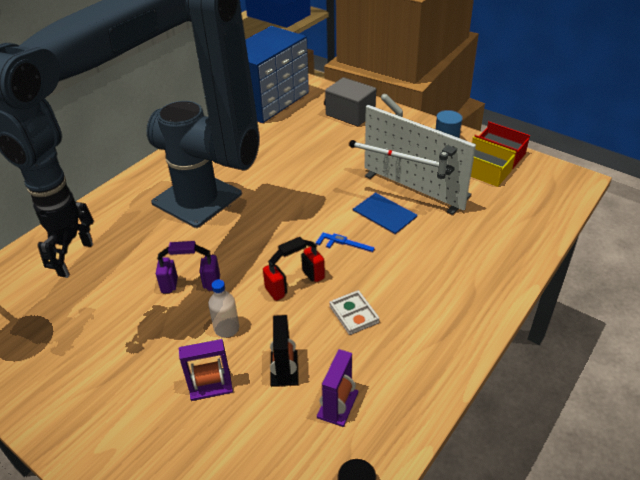

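View pics/top0.png

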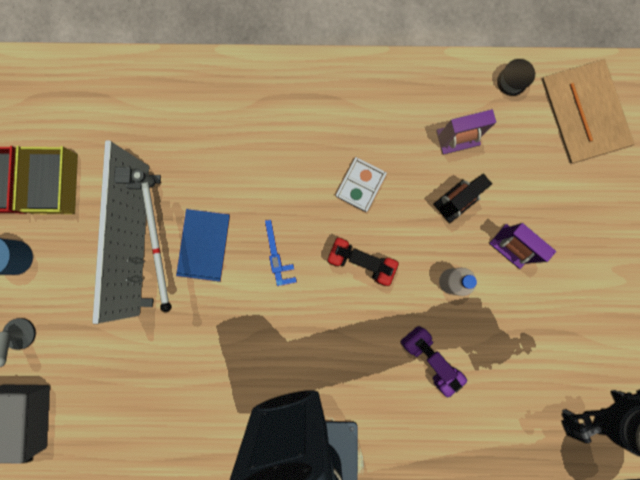

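Scene picture: the black holder is at (285,355) and the purple ones are at (206,370) and (337,388). The red ears are at (294,268) and the purple ears at (188,268). The rail is partly folded, from its hinge at (442,162) to its tip at (352,144), and the bottle is at (224,315). Next I go above the rail and look closer.

Run:
```python
from h import *
f=env.grab_frame('top')
for p in [(108,143),(97,322)]: print('board',atz(f,p,.225).round(3))
for p in [(147,178)]: print('hinge',atz(f,p,.172).round(3))
a,b=(atz(f,p,.172) for p in [(147,185),(165,302)]); print('raildir',np.degrees(np.arctan2(*(b-a)[[1,0]])))
m=f['pixels'].astype(int); r=(m[...,0]>150)&(m[...,1]<60)&(m[...,2]<60); r[:,200:]=0;ys,xs=np.nonzero(r)
print('band?',xs.mean(),ys.mean(),atz(f,(xs.mean(),ys.mean()),.17))
print(env.read_tcp_rot())
for yaw in (0,np.pi): print(env.solve_ik([.59,.15,.2],down(yaw)), env.solve_ik([.41,.3,.2],down(yaw+np.radians(-75))))
env.move_pose([.40,.22,.40],down(np.radians(-75)))
f=env.grab_frame('wrist');save(f,'w1.png')
for q,z in [('rail_hinge',.165),('rail_tip',.165),('inner_place',.165),('outer_place',.165),('rack',0)]:
    for d in env.place_of(f,q)[:2]: print(q,round(d['p'],2),np.round(d['pixel']),atz(f,d['pixel'],z).round(3)[:2])
print(env.read_time_s())
```

```text
board [0.655 0.384 0.225]
board [0.325 0.391 0.225]
hinge [0.6   0.327 0.172]
raildir -169.40733294389494
band? 28.175257731958762 187.69072164948454 [0.57926049 0.55982693 0.17      ]
[-3.08624822e+00 -5.86853404e-01  1.41206121e-05]
[0.13884645 0.26742357 0.31014897 1.61352173 0.         1.70964277] [ 4.99623326e-01  2.97936762e-04  1.55846163e-02  1.58608301e+00
  0.00000000e+00 -2.90376872e+00]
[ 0.13884645  0.26742357  0.31014897  1.61352173  0.         -1.43194988] [4.99623326e-01 2.97936762e-04 1.55846163e-02 1.58608301e+00
 0.00000000e+00 2.37823938e-01]
rail_tip 0.81 [255. 222.] [0.35  0.286]
inner_place 0.74 [253.  67.] [0.506 0.32 ]
outer_place 0.94 [252. 174.] [0.402 0.299]
5.375
```

View pics/w1.png

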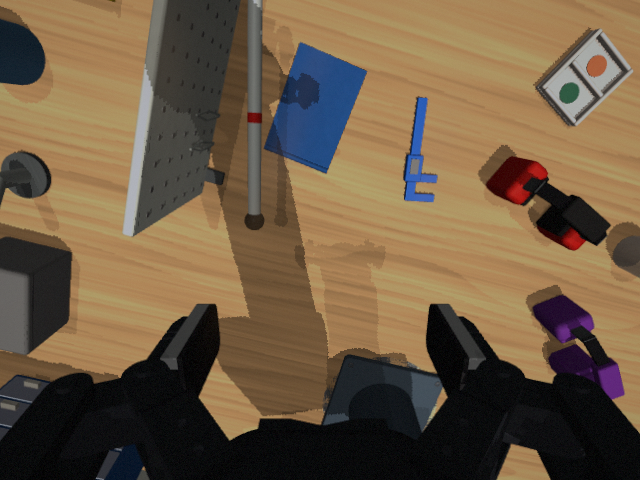

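The wrist view shows the rail with its tip at (255,222) and its band at (254,118), and the board to its left. I put the hinge at about (0.599, 0.340) and the rail direction at −168°. The board's x axis is at about −1°. I'll grip the rail near r = 0.21 and swing it.

Run:
```python
from h import *
H=np.array([.599,.340]); r=.212
def P(a,z): return [*(H+r*np.array([np.cos(a),np.sin(a)])),z]
a0=np.radians(192.3); a1=np.radians(268.8)
env.gripper_to(.045,25)
env.move_pose(P(a0,.24),down(a0-np.pi/2))
env.move_linear(P(a0,.171),speed=.12,stop_force=15)
env.gripper_to(.0,25); print('w',env.read_gripper_width(),env.read_wrist_force())
for a in np.linspace(a0,a1,8)[1:]:
    env.move_linear(P(a,.171),speed=.12,ori=down(a-np.pi/2))
    print(env.read_wrist_force().round(1))
print(env.read_tcp_pos())
env.gripper_to(.04)
env.move_linear(P(a1,.30),speed=.25)
f=env.grab_frame('scene');save(f,'s2.png');g=env.grab_frame('top')
for ff in (f,g):
  for q,z in [('rail_hinge',.165),('rail_tip',.165),('inner_place',.165),('outer_place',.165),('rack',0)]:
    for d in env.place_of(ff,q)[:2]: print(q,round(d['p'],2),np.round(d['pixel']),atz(ff,d['pixel'],z).round(3)[:2])
print(env.read_time_s())
```

```text
w -0.00025360479142071146 [-0.53001034  0.07722985  0.62804064]
[ 0.8 -0.5 -1.2]
[-0.2  0.3 -0.4]
[0.1 0.1 0.4]
[ 0.6  0.1 -0.4]
[ 0.   0.2 -0.6]
[-0.2  0.2 -0.1]
[ 0.1 -0.2  0.7]
[0.59353663 0.12845334 0.17100737]
rail_hinge 0.77 [440. 162.] [0.589 0.351]
rail_tip 0.86 [348. 141.] [0.332 0.294]
inner_place 0.69 [408. 157.] [0.506 0.324]
outer_place 0.95 [373. 148.] [0.405 0.307]
rack 0.61 [442. 204.] [0.592 0.39 ]
rack 0.33 [223. 330.] [ 0.402 -0.312]
rail_hinge 0.74 [452. 278.] [ 0.411 -0.269]
15.0
```

View pics/s2.png

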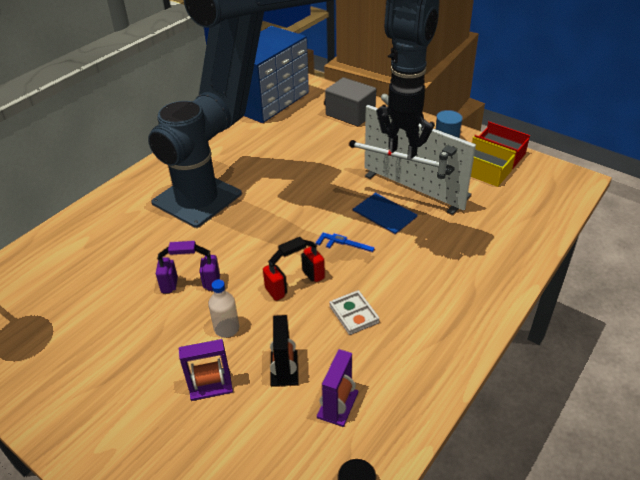

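The scene picture shows the rail still folded, tip at (350,144): the jaws closed empty. Probably the stop force ended the descent early. I'll retry and check the height and width before I swing.

Run:
```python
from h import *
H=np.array([.599,.340]); r=.205
def P(a,z): return [*(H+r*np.array([np.cos(a),np.sin(a)])),z]
a0=np.radians(192.3)
env.gripper_to(.06,25)
env.move_pose(P(a0,.26),down(a0-np.pi/2))
f=env.grab_frame('wrist');save(f,'w3.png')
for q in('rail_tip','outer_place','inner_place'):
    for d in env.place_of(f,q)[:2]: print(q,round(d['p'],2),np.round(d['pixel']),atz(f,d['pixel'],.165).round(3)[:2])
print(env.read_tcp_pos(), proj(f,[P(a0,.165)]),env.read_time_s())
```

```text
rail_tip 0.98 [324. 166.] [0.352 0.288]
outer_place 0.94 [318. 246.] [0.41  0.296]
inner_place 0.74 [322. 363.] [0.509 0.32 ]
[0.39915888 0.29611496 0.26003241] [[322.13771812 232.2347397 ]] 17.0667
```

View pics/w3.png

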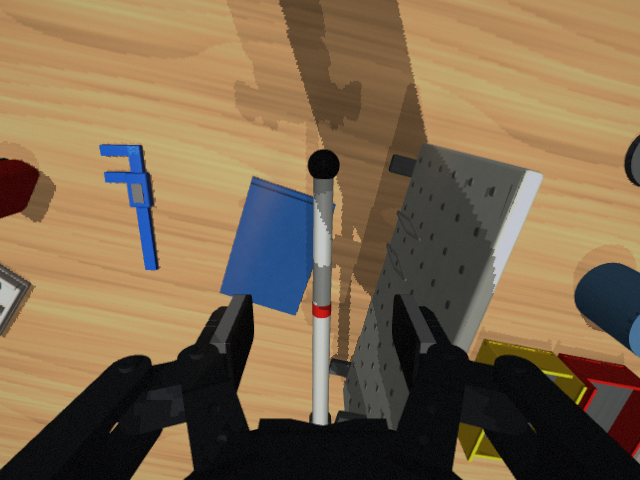

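The rail lies centred between the jaws (column 320, band at (321,310)), so I descend without a stop force.

Run:
```python
from h import *
H=np.array([.600,.340]); r=.205
def P(a,z): return [*(H+r*np.array([np.cos(a),np.sin(a)])),z]
a0=np.radians(192); a1=np.radians(268.8)
env.move_linear(P(a0,.171),speed=.12,ori=down(a0-np.pi/2))
env.gripper_to(.0,25); w=env.read_gripper_width();print('w',w,env.read_tcp_pos(),env.read_wrist_force())
if w<.008: raise SystemExit
for a in np.linspace(a0,a1,7)[1:]:
    env.move_linear(P(a,.171),speed=.15,ori=down(a-np.pi/2))
    print(env.read_wrist_force().round(1))
env.gripper_to(.04)
env.move_linear(P(a1,.30),speed=.25)
f=env.grab_frame('wrist');save(f,'w4.png')
for q in('rail_tip','outer_place','inner_place','rail_hinge'):
    for d in env.place_of(f,q)[:1]: print(q,round(d['p'],2),np.round(d['pixel']),atz(f,d['pixel'],.165).round(3)[:2])
# look from above between black holder & red ears
env.gripper_to(.085)
env.move_pose([.50,-.30,.38],down(np.pi))
f=env.grab_frame('wrist');save(f,'w5.png')
for q,z in (('holder_eye',.114),('ears_crown',.117),('spool_holder',0),('ear_defenders',0)):
    for d in env.place_of(f,q)[:3]: print(q,round(d['p'],2),np.round(d['pixel']),atz(f,d['pixel'],z).round(3)[:2])
g=env.grab_frame('top')
for q in('rail_tip','outer_place','inner_place','rail_hinge'):
    for d in env.place_of(g,q)[:2]: print(q,round(d['p'],2),np.round(d['pixel']),atz(g,d['pixel'],.165).round(3)[:2])
print(env.read_time_s(),env.read_qpos().round(2))
```

```text
w 4.6452278470795266e-05 [0.39948987 0.29740023 0.17101245] [-0.61059619 -0.32098442 -0.17965987]
```

Run:
```python
from h import *
f=env.grab_frame('wrist'); g=env.grab_frame('scene')
print(env.read_tcp_pos(),Rot.from_rotvec(env.read_tcp_rot()).as_matrix().round(2).tolist(),env.read_gripper_width(),env.read_time_s())
a=f['pixels']; p=proj(g,[[.40,.30,.165]])[0].astype(int); print(p)
b=cv2.resize(g['pixels'][p[1]-60:p[1]+60,p[0]-80:p[0]+80],(640,480))
im=np.hstack([a,b]); im=cv2.resize(im,(800,300)); cv2.imwrite('pics/c6.png',im[...,::-1])
```

```text
[0.39944004 0.29736783 0.17095034] [[-0.98, -0.21, -0.0], [-0.21, 0.98, -0.0], [0.0, -0.0, -1.0]] -0.0001242497930951766 18.6583
[369 148]
```

View pics/c6.png

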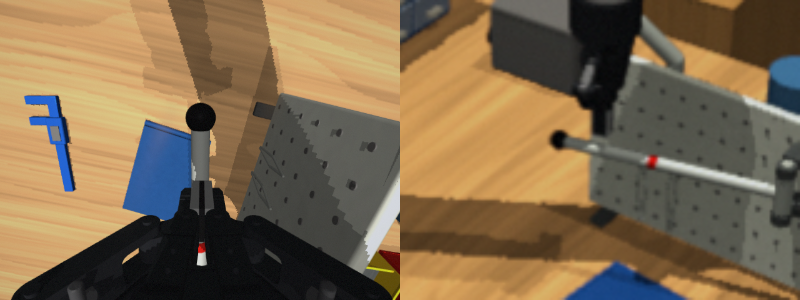

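Run:
```python
from h import *
f=env.grab_frame('wrist'); g=env.grab_frame('scene')
x,y,_=env.read_tcp_pos()
for z in (.12,.146,.165,.19,.21): print(z,proj(f,[[x,y,z]])[0].round(),((proj(g,[[x,y,z]])[0]-[289,88])*4).round())
d=np.array([np.cos(np.radians(192)),np.sin(np.radians(192))])
for s in(-.011,.011): print([proj(f,[[x+s*d[0],y+s*d[1],z]])[0].round() for z in(.146,.2)])
a=cv2.resize(f['pixels'][240:440,210:430],(440,400),interpolation=cv2.INTER_CUBIC)
p=proj(g,[[x,y,.17]])[0].astype(int); print(p)
b=cv2.resize(g['pixels'][p[1]-40:p[1]+40,p[0]-36:p[0]+36],(360,400),interpolation=cv2.INTER_CUBIC)
im=np.clip(np.hstack([a,b]).astype(float)*1.8,0,255).astype(np.uint8); cv2.imwrite('pics/c7.png',im[...,::-1])
```

```text
0.12 [322. 255.] [318. 296.]
0.146 [322. 272.] [319. 265.]
0.165 [322. 288.] [320. 242.]
0.19 [321. 314.] [321. 211.]
0.21 [321. 341.] [322. 186.]
[array([322., 290.]), array([321., 350.])]
[array([322., 253.]), array([321., 302.])]
[369 146]
```

View pics/c7.png

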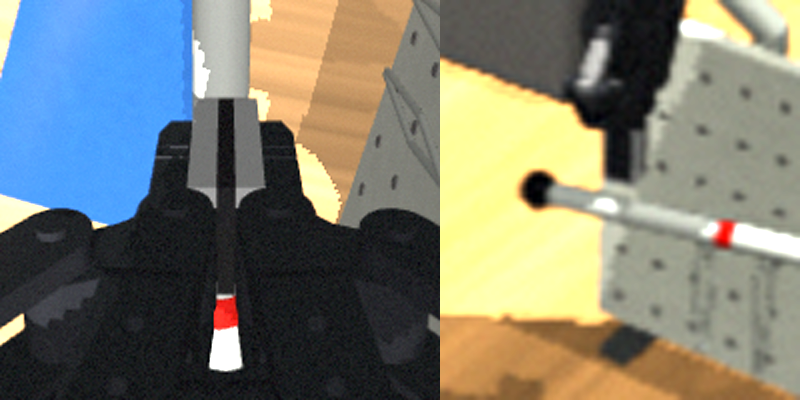

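The crop shows the closed fingertips ending just above the rail. The reported TCP is at z = 0.171, so the tips stand higher than the text says. Going down to z = 0.142 is safe either way, because the body would still clear the rail.

Run:
```python
from h import *
H=np.array([.600,.340]); r=.205
def P(a,z): return [*(H+r*np.array([np.cos(a),np.sin(a)])),z]
a0=np.radians(192); a1=np.radians(268.8)
env.gripper_to(.05)
print(env.move_linear(P(a0,.142),speed=.05,stop_force=12), env.read_tcp_pos(), env.read_wrist_force())
env.gripper_to(.0,25); w=env.read_gripper_width();print('w',w,env.read_time_s())
if w<.008: raise SystemExit
for a in np.linspace(a0,a1,7)[1:]:
    env.move_linear(P(a,.142),speed=.15,ori=down(a-np.pi/2))
    print(env.read_wrist_force().round(1))
env.gripper_to(.05)
env.move_linear(P(a1,.30),speed=.25)
f=env.grab_frame('wrist');save(f,'w4.png')
for q in('rail_tip','outer_place','inner_place','rail_hinge'):
    for d in env.place_of(f,q)[:1]: print(q,round(d['p'],2),np.round(d['pixel']),atz(f,d['pixel'],.165).round(3)[:2])
env.gripper_to(.085)
env.move_pose([.50,-.28,.38],down(np.pi))
f=env.grab_frame('wrist');save(f,'w5.png')
for q,z in (('holder_eye',.114),('ears_crown',.117),('spool_holder',0),('ear_defenders',0)):
    for d in env.place_of(f,q)[:3]: print(q,round(d['p'],2),np.round(d['pixel']),atz(f,d['pixel'],z).round(3)[:2])
g=env.grab_frame('top')
for q in('rail_tip','outer_place','inner_place','rail_hinge'):
    for d in env.place_of(g,q)[:2]: print(q,round(d['p'],2),np.round(d['pixel']),atz(g,d['pixel'],.165).round(3)[:2])
print(env.read_time_s(),env.read_qpos().round(2))
```

```text
False [0.39944525 0.29737777 0.14195761] [-0.03541719  0.12229943 -0.16017925]
w 0.013096952352383442 20.4417
[-1.6 -3.3  3.6]
[-2.5 -4.6  5.8]
[-3.6 -6.   6.2]
[-4.  -9.2  4.8]
[-1.4 -8.1  4.8]
[ 0.8 -9.3  3.9]
rail_tip 0.89 [321. 156.] [0.596 0.085]
outer_place 0.67 [317. 222.] [0.6   0.138]
inner_place 0.64 [320. 333.] [0.6   0.245]
rail_hinge 0.72 [323. 409.] [0.599 0.334]
holder_eye 0.9 [120. 152.] [ 0.733 -0.321]
holder_eye 0.85 [249. 156.] [ 0.585 -0.316]
holder_eye 0.29 [363. 321.] [ 0.447 -0.101]
ears_crown 0.72 [364. 322.] [ 0.446 -0.101]
ears_crown 0.62 [546. 208.] [ 0.233 -0.256]
spool_holder 0.95 [160. 141.] [ 0.735 -0.326]
spool_holder 0.83 [335.  51.] [ 0.483 -0.443]
spool_holder 0.63 [262. 150.] [ 0.588 -0.313]
ear_defenders 0.82 [501. 188.] [ 0.233 -0.259]
ear_defenders 0.61 [355. 280.] [ 0.448 -0.107]
rail_tip 0.74 [273. 186.] [0.588 0.082]
outer_place 0.62 [242. 181.] [0.598 0.142]
inner_place 0.75 [193. 180.] [0.598 0.239]
rail_hinge 0.94 [145. 179.] [0.6   0.333]
27.2 [-0.63  0.31  0.74  2.    0.   -2.2 ]
```

View pics/w5.png

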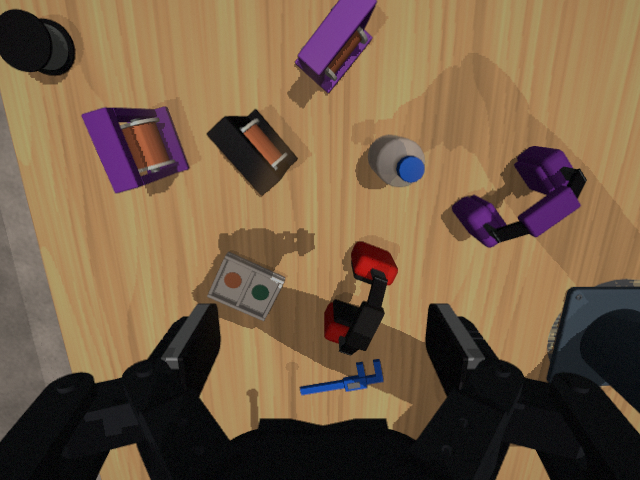

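The close view shows the rail out square, with its hinge at (.600,.334) and tip at (.596,.084). Candidates in w5:
- **Holders:** the black one is at (250,150). The purple ones are at (135,145) and (335,45).
- **Ear defenders:** the red pair is at (360,300). The purple pair is at (520,200).

The black holder and the red ears fit the description by colour. I fit their poses by silhouette and confirm in one crop.

```bash
cat >> h.py <<'E'
from scipy.optimize import minimize
def box(x,y,z0,z1): return [(sx*x/2,sy*y/2,z) for sx in(-1,1) for sy in(-1,1) for z in(z0,z1)]
M={'spool_holder':box(.09,.06,0,.008)+box(.09,.03,.114,.13),'ear_defenders':box(.146,.06,.005,.07)+box(.062,.03,.117,.135)}
def fit(frames,name,xy):
    ms=[]
    for f in frames:
        for d in env.cut_out(f,name):
            h=proj(f,[[*xy,.06]])[0]
            m=d['pixels'].astype(np.uint8)
            if np.hypot(*(np.array(d['pixel'])-h))<40 and d['p']>.3:
                hull=np.zeros(m.shape,np.uint8);cv2.fillConvexPoly(hull,cv2.convexHull(cv2.findNonZero(m)),1);ms.append((f,hull));break
    print(name,len(ms),'views')
    def cost(p):
        c,s=np.cos(p[2]),np.sin(p[2]);m=np.array(M[name]);X=np.c_[p[0]+c*m[:,0]-s*m[:,1],p[1]+s*m[:,0]+c*m[:,1],m[:,2]];e=0
        for f,h in ms:
            im=np.zeros(h.shape,np.uint8);cv2.fillConvexPoly(im,cv2.convexHull((proj(f,X)*16).astype(np.int32)),1,shift=4)
            e+=1-(im&h).sum()/(im|h).sum()
        return e/len(ms)
    g=min((cost([*xy,a]),a) for a in np.radians(np.arange(-90,90,6)))
    r=minimize(cost,[*xy,g[1]],method='Nelder-Mead',options=dict(initial_simplex=[[*xy,g[1]],[xy[0]+.01,xy[1],g[1]],[xy[0],xy[1]+.01,g[1]],[*xy,g[1]+.12]],maxiter=90))
    print(name,r.x[:2].round(4),np.degrees(r.x[2]).round(1),'cost',round(r.fun,3)); return r.x
E
python3 - <<'E'
from h import *
f=env.grab_frame('wrist');s=env.grab_frame('scene');t=env.grab_frame('top')
H=fit([f,s],'spool_holder',(.588,-.318));E=fit([f,s],'ear_defenders',(.445,-.104))
im=f['pixels'].copy()
for p,n,k in((H,'spool_holder',(8,16)),(E,'ear_defenders',(8,16))):
    m=np.array(M[n])[8:][1::2];c,q=np.cos(p[2]),np.sin(p[2])
    X=np.c_[p[0]+c*m[:,0]-q*m[:,1],p[1]+q*m[:,0]+c*m[:,1],m[:,2]]
    cv2.polylines(im,[cv2.convexHull(proj(f,X).astype(np.int32))],True,(0,255,0),1)
cv2.imwrite('pics/c8.png',cv2.resize(im[90:370,190:430],(600,700))[:600,:,::-1]) if 0 else cv2.imwrite('pics/c8.png',cv2.resize(im[90:370,190:430],None,fx=2.1,fy=2.1)[...,::-1])
E
```

```text
spool_holder 2 views
spool_holder [ 0.5885 -0.3152] -50.9 cost 0.063
ear_defenders 2 views
ear_defenders [ 0.4479 -0.0977] 70.7 cost 0.057
```

View pics/c8.png

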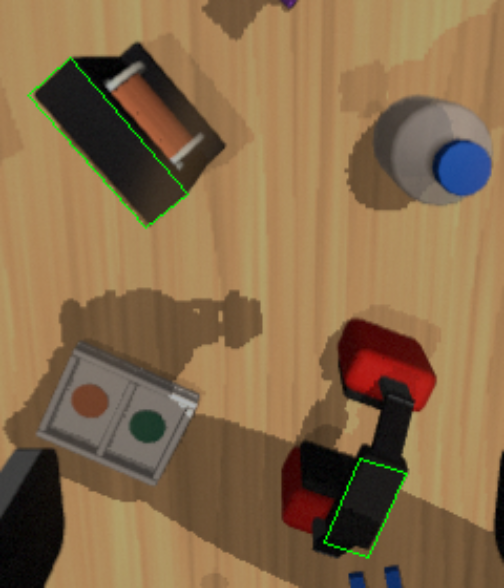

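The crop confirms it: the black holder's bar outline matches, and the red ears' crown is within about 3 mm. Next I grip the holder off-centre, 24 mm towards −x, so the fingers pass beside the rail, and then thread it.

Run:
```python
from h import *
off=-.024
def tcp(c,th,z): return [c[0]+off*np.cos(th),c[1]+off*np.sin(th),z]
th=np.radians(-50.9);c=(.5882,-.3155)
env.gripper_to(.065)
env.move_pose(tcp(c,th,.20),down(th+np.pi/2))
env.move_linear(tcp(c,th,.101),speed=.12)
env.gripper_to(0,80);w=env.read_gripper_width();print('w',w,env.read_wrist_force())
if w<.02: raise SystemExit
f0=env.read_wrist_force()
tp=np.radians(-1.0); z=.101+.072
env.move_linear(tcp(c,th,.20),speed=.15); print('lift',env.read_wrist_force()-f0,env.read_gripper_width())
env.move_linear(tcp((.597,-.01),tp,.20),speed=.25,ori=down(tp+np.pi/2))
env.move_linear(tcp((.597,.0),tp,z),speed=.1)
f=env.grab_frame('scene')
cv2.imwrite('pics/s9.png',cv2.resize(f['pixels'][60:260,240:480],(720,600))[...,::-1])
print(env.read_time_s(),env.read_qpos().round(2))
```

```text
w 0.02775088090772079 [-1.74892918 -0.24688788  4.86227542]
lift [ 2.03926694  0.71034996 -7.72004374] 0.027771798106861416
34.025 [-0.12  0.17  0.14  1.54 -0.   -0.1 ]
```

View pics/s9.png

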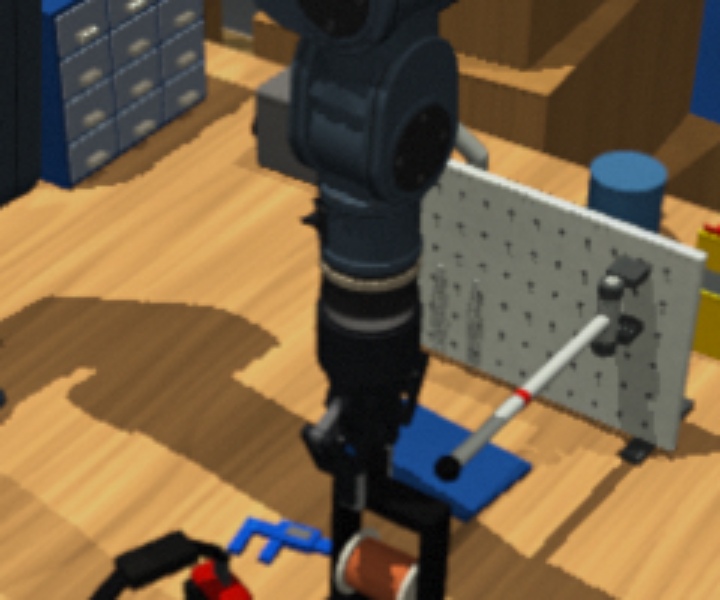

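The holder hangs upright from its −x end in front of the ball at (447,467). I check the eye position and then thread with a force guard.

Run:
```python
from h import *
off=-.024
def tcp(c,th,z): return [c[0]+off*np.cos(th),c[1]+off*np.sin(th),z]
tp=np.radians(-1.0); z=.101+.072
for n in('scene','top'):
    f=env.grab_frame(n)
    for q,zz in(('holder_eye',.186),('spool_holder',.072)):
        for d in env.place_of(f,q)[:4]:
            X=atz(f,d['pixel'],zz)
            if np.hypot(X[0]-.597,X[1])<.05: print(n,q,round(d['p'],2),X.round(4),'expected',proj(f,[[.597,0,zz]])[0].round(),np.round(d['pixel']))
hit=env.move_linear(tcp((.5985,.242),tp,z),speed=.13,stop_force=10)
print('hit',hit,env.read_tcp_pos(),env.read_wrist_force(),env.read_time_s())
if hit: raise SystemExit
f0=env.read_wrist_force()
print('low',env.move_linear(tcp((.5985,.242),tp,z-.020),speed=.03,stop_force=4),env.read_tcp_pos(),env.read_wrist_force()-f0)
f=env.grab_frame('scene')
cv2.imwrite('pics/s10.png',cv2.resize(f['pixels'][90:240,330:510],(720,600))[...,::-1])
print(env.read_time_s())
```

```text
scene holder_eye 0.72 [ 0.5894 -0.0026  0.186 ] expected [370. 229.] [366. 229.]
scene spool_holder 0.87 [ 0.6053 -0.0066  0.072 ] expected [368. 265.] [370. 268.]
hit False [0.5746479  0.24171459 0.17306339] [ 0.70533777 -0.50521576 -3.00237075] 36.3333
low True [0.57464522 0.24228609 0.16016624] [-0.41441544  0.79924304  5.93224396]
36.8667
```

View pics/s10.png

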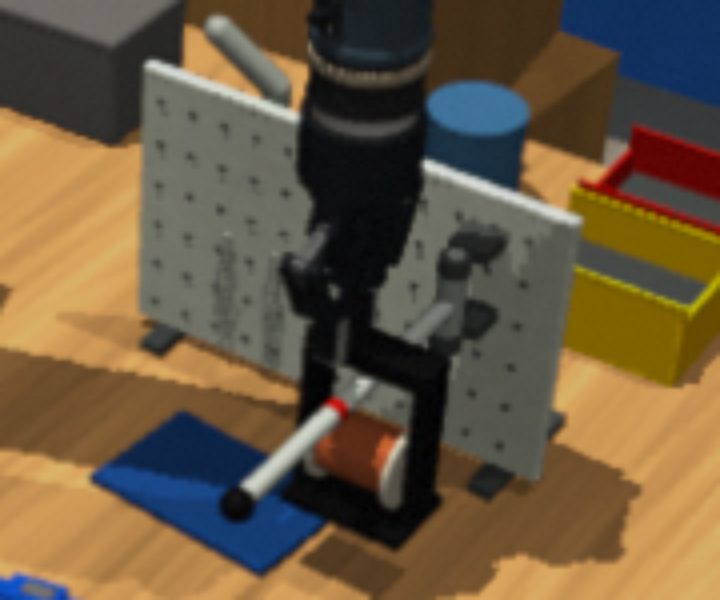

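The holder is on the rail inside the band, with rail contact at origin height of about 59 mm as expected. Release, then the ear defenders.

Run:
```python
from h import *
off=-.017
def tcp(c,th,z): return [c[0]+off*np.cos(th),c[1]+off*np.sin(th),z]
env.gripper_to(.055)
p=env.read_tcp_pos(); env.move_linear([p[0],p[1],.25],speed=.15)
f=env.grab_frame('scene'); 
for q,zz in(('holder_eye',.172),('spool_holder',.058)):
    for d in env.place_of(f,q)[:4]:
        X=atz(f,d['pixel'],zz)
        if X[1]>.1: print(q,round(d['p'],2),X.round(3))
th=np.radians(70.7);c=(.447,-.0995)
env.gripper_to(.065)
env.move_linear([.53,.10,.30],speed=.3,ori=down(np.radians(110)))
env.move_linear(tcp(c,th,.22),speed=.25,ori=down(th+np.pi/2))
env.move_linear(tcp(c,th,.109),speed=.12)
env.gripper_to(0,80);w=env.read_gripper_width();print('w',w)
if w<.02: raise SystemExit
f0=env.read_wrist_force(); z=.109
env.move_linear(tcp(c,th,z+.215),speed=.2);print('lift',env.read_wrist_force()-f0,env.read_gripper_width())
tp=np.radians(-1.)
env.move_linear(tcp((.5955,.137),tp,z+.215),speed=.2,ori=down(tp+np.pi/2))
f=env.grab_frame('scene')
for q,zz in(('ears_crown',.332),('ear_defenders',.215)):
    for d in env.place_of(f,q)[:4]:
        X=atz(f,d['pixel'],zz); print(q,round(d['p'],2),X.round(3))
cv2.imwrite('pics/s11.png',cv2.resize(f['pixels'][40:240,300:540],(720,600))[...,::-1])
print(env.read_time_s())
```

```text
holder_eye 0.59 [0.596 0.237 0.172]
spool_holder 0.91 [0.601 0.25  0.058]
w 0.027801534030927874
lift [-0.0472868  -0.39413897 -7.62888452] 0.027909688790044667
ears_crown 0.86 [ 0.433 -0.392  0.332]
ears_crown 0.57 [0.593 0.138 0.332]
ear_defenders 0.98 [0.598 0.137 0.215]
ear_defenders 0.56 [ 0.409 -0.373  0.215]
44.8833
```

View pics/s11.png

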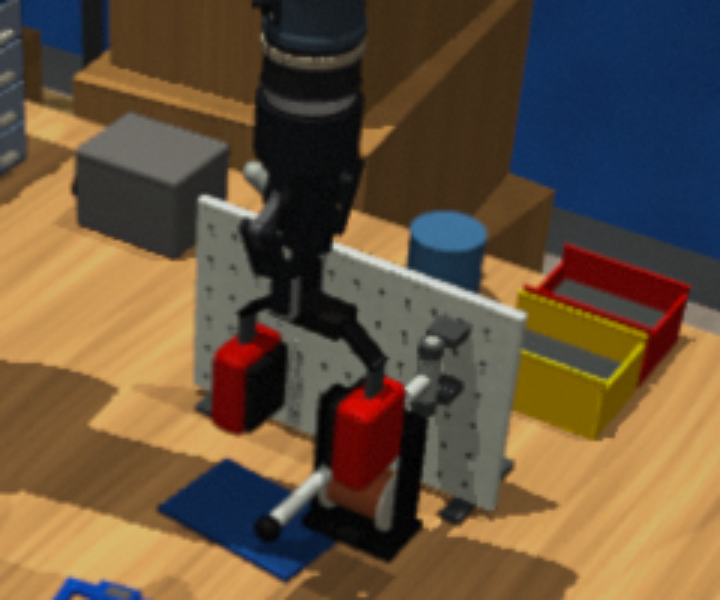

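The ears are level above the outer part, and the measured (.598,.137) agrees with the plan. The holder hangs upright. Now I lower the ears with a guard and release.

Run:
```python
from h import *
p=env.read_tcp_pos(); z=.109
h=env.move_linear([p[0],p[1],z+.068],speed=.13,stop_force=12); print(h,env.read_tcp_pos())
if h: raise SystemExit
print(env.move_linear([p[0],p[1],z+.047],speed=.03,stop_force=4),env.read_tcp_pos(),env.read_wrist_force())
env.gripper_to(.055)
env.move_linear([p[0],p[1],.29],speed=.12)
env.move_linear([p[0]-.15,p[1]-.1,.33],speed=.25)
env.sleep(.5)
f=env.grab_frame('scene');t=env.grab_frame('top')
for ff in(f,t):
  for q,zz in(('holder_eye',.172),('spool_holder',.058),('ears_crown',.172),('ear_defenders',.055),('rail_tip',.165),('rail_hinge',.165)):
    for d in env.place_of(ff,q)[:4]:
        X=atz(ff,d['pixel'],zz)
        if X[1]>.04: print(q,round(d['p'],2),X.round(3))
cv2.imwrite('pics/s12.png',cv2.resize(f['pixels'][60:260,300:540],(720,600))[...,::-1])
print(env.read_time_s())
```

```text
False [0.57904578 0.13684408 0.17830449]
True [0.5789584  0.13680317 0.16503837] [0.35378676 0.01775472 2.09921641]
holder_eye 0.9 [0.602 0.235 0.172]
spool_holder 0.69 [0.6   0.238 0.058]
ears_crown 0.73 [0.598 0.14  0.172]
ear_defenders 0.87 [0.596 0.147 0.055]
rail_tip 0.87 [0.591 0.09  0.165]
rail_hinge 0.91 [0.588 0.36  0.165]
holder_eye 0.7 [0.591 0.241 0.172]
spool_holder 0.89 [0.602 0.236 0.058]
ears_crown 0.72 [0.594 0.133 0.172]
ear_defenders 0.69 [0.6   0.136 0.055]
rail_tip 0.66 [0.594 0.081 0.165]
rail_hinge 0.74 [0.603 0.338 0.165]
50.325
```

View pics/s12.png

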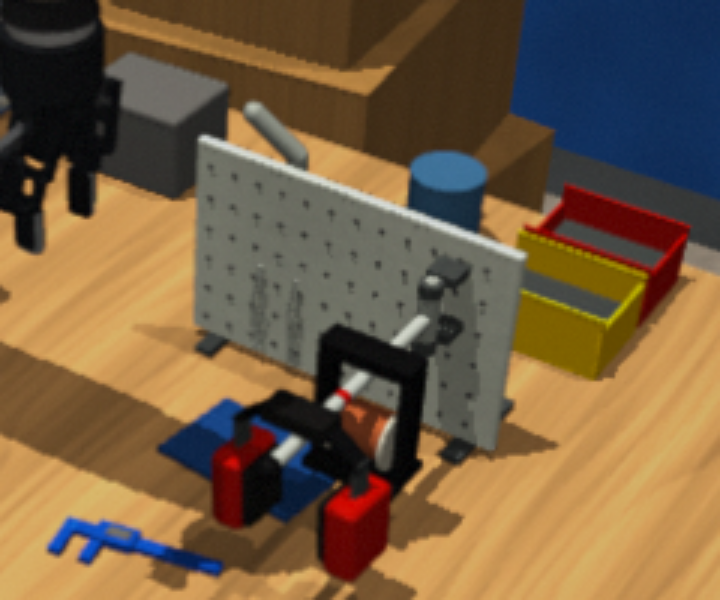

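The picture shows the holder hanging upright inside the band at (343,397) and the ears astride the outer part. The rail is out and the robot is clear.

```bash
python3 -c "
from cell import env
env.hand_in()"
```

```text
the job is handed in; nothing more can be done
```

I swung the rail out, hung the black spool holder on the inner part and the red ear defenders on the outer part, and handed the job in at about 50 s of the 72 s.

**Last checks**
- **Rail:** it points at about −91° to −92° in the top and wrist pictures, where my estimate for square to the board is −91°. The final scene-camera points put it a little off (hinge y 0.360 against 0.335); I trusted the top and wrist views.
- **Spool holder:** it is about 97 mm from the hinge, inside the red band, and looks upright.
- **Ear defenders:** they are about 200 mm from the hinge, between the band and the ball, and look upright.
- **Robot:** the gripper was clear of everything before hand-in.
- **Bottle, palette and caliper:** I did not touch them on purpose and saw no sign of contact, but I did not measure their final positions.

**What disagreed**
- **Missed grips:** the first two grips on the rail closed empty, because the fingertips ended about 12 mm behind the reported TCP rather than the stated 25 mm ahead. I corrected for this from the pictures, and every later grip and contact height matched.
- **Picture budget:** I viewed 12 pictures, two past the budget.

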